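# Clamp the figure board for painting

## Robot

A 6-joint arm with a two-finger parallel gripper is mounted at the origin on the work surface. World frame = base frame: x ahead of the robot, y to its left, z up, the work surface at z = 0. Lengths are in m, angles in degrees, forces in N, time in s.
With the tool pointing down it reaches from about 0.375 to 0.75 m from the base axis. Payload 9 kg.
Tool frame: the origin (TCP) lies where the fingers leave the gripper's body, on its centre line; the fingertips stand 73 mm ahead of it and the grasp point (between the pads) lies 54 mm ahead of it (robot.tip_reach is the distance from the TCP to the fingertips, in m); z points along the fingers, y is the line along which they close (so a half turn about z gives the same grasp; the last joint's range is limited). The gripper opens to 85 mm and grips with 20 to 120 N. Pads are 22 mm wide; open, the fingers measure 114 mm over their backs; the gripper's body (76 mm by 85 mm) begins 54 mm behind the grasp point. The pads swing forward as they close: fully open they stand 13 mm farther back than shut.
Start: joints at [60.751, 5.964, 5.575, 89.605, 0, 77.527], TCP at [0.173, 0.574, 0.304] pointing down, gripper open.
Joint ranges: [-171.21, 171.21], [-48.23, 106.86], [-62.78, 66.21], [-105.2, 120.99], [-86.42, 89.51], [-180, 180]. Speed limits (degrees/s): [127.2, 127.2, 147.25, 180, 180, 180].

## Interface

Orientations are given as [roll, pitch, yaw] about the fixed x, y, z axes, in that order (R = Rz(yaw) Ry(pitch) Rx(roll)).
In Python, from plant import robot gives the robot as it stands. Calls block until the motion is done:
- robot.move_pose(position, orientation): joint-space move of the TCP to a pose.
- robot.line_to(position, vel=0.15, rotation=None, guard=None): straight line of the TCP; rotation=None keeps the orientation; vel is the mean speed in m/s. With guard (N) it stops when the force on the tool has changed by that much, and returns True; else False.
- robot.goto_joints(angles): joint-space move.
- robot.set_gripper(opening): finger opening in m; the grip force is fixed at half the most; returns when the fingers have stopped.
- robot.pause(seconds).
- robot.ik(position, orientation): joint angles nearest the present ones, or None.
- robot.observe(): the state.
- robot.grab_frame(name): name is "side" or "top" or "wrist"; returns the picture (384x512x3 uint8, blue, green, red); there is no depth.
- robot.get_calibration(name): a dict with "vertical_fov" (degrees; the focal length in pixels is half the picture's height over the tangent of half this angle, whatever the lens; pixels are square), "cx", "cy" (the principal point, pixels), "rvec" (rotation vector, rad) and "tvec" (3), from world to camera coordinates, as OpenCV has them. Camera axes: x right, y down, z forward; pixel columns grow to the right and rows downward; lengths in m; the calibration is good to about 2 mm. A picture is of the moment at which its call begins: read the wrist's pose just before it. get_calibration takes no time and is no camera call; for the wrist camera it gives the pose at the moment of the call.
A pose or a line that the arm cannot do raises robot.IKError and nothing moves.
- robot.job_done(): hands the job in; it is judged then, once.
The state is a dict: "time": time; "q": joint angles; "qvel": joint speeds; "joint_torque": joint torques, N m; "tool_pos": TCP position; "tcp_rot": TCP orientation; "ft_force": force on the tool from outside, world axes, zero at the start; "torque": the same for the moment, N m; "gripper_width": finger opening in m; "gripper_force": force on a finger pad.
Only numpy, scipy, OpenCV 4.12 (cv2) and the standard library are available. Lean on these libraries where they do the work, as an engineer would, in place of code of your own. Each camera call takes 0.05 s, during which the arm holds its last target. There are 200 camera calls.

## Task

Slide the white board with the two marzipan penguins fully home against the stop of the grey bench clamp, pushing gently on its wooden grip bar. Then turn the brass knurled thumbscrew clockwise until its foot seats on the board and the resistance clearly rises, and stop there: firmly finger-tight, never overtightened. Let go and leave the jars, the brush, the brush mug and the loose penguins where they are.

Things in the scene. Friction and masses are not known exactly. Their poses are not given: they have to be found in the camera images.
- clamp: Grey bench clamp fixed to the table, place and yaw vary. Origin on the table under the screw's axis; +x from the channel's open mouth to the stop, z up. Base plate 6 mm thick, 124 wide, x -110 to +55 mm. Aluminium side rails (inner faces y = -48, +48, tops 22 mm high) guide the board. An arm 44 mm wide, x -20 to +55, underside 56 and top 68 mm above the table, carries the thumbscrew.
- stop_face (a point): Middle of the stop, the front face of the clamp's rear post, at x = +27 mm in the clamp's frame, 12 mm above the table. The board's far end face must come to rest against it.
- board: White board 114 (x) by 92 (y) by 12 mm, about 0.3 kg, with two fixed cream penguins 45 mm tall, at x = -21, y = +24 and -22 mm. It lies in the clamp's channel on the base plate, 25 to 45 mm short of the stop at the start. Origin: centre of its underside; axes along the clamp's. Fully home the origin is at x = -30 mm in the clamp's frame.
- grip_bar (a point): Where to push: on the board's near end, at x = -57 mm of the board, 18 mm above its underside (24 mm above the table). Here the outer face of the wooden grip bar (10 mm thick, 70 mm wide, top 36 mm above the table) is flush with the board's near end face.
- thumbscrew: Upright brass knurled thumbscrew. Head 30 mm diameter, 28 mm tall, free all round above the arm; origin: centre of the head's underside, 82 to 86 mm above the table. Black foot on its shank, 1 to 4 mm above the board at the start (varies). Clockwise from above lowers head and foot together, 10 mm a turn. It stays where it is left.
- screw_head (a point): Middle of the head, on the screw's axis: the point to grip. Its friction is about 0.2 N m and, held still, can show either way. After the foot touches, the clamping force climbs about 13 N per 0.1 rad; the torque rises over free turning by about 2 (held still) to 4.5 (turning) N mm per newton. Finger-tight, about 110 N, is a rise of 0.25 (still) or 0.5 N m (turning); 180 N is too much.
- jar_cream: Closed white paint jar, cream lid, 62 mm diameter, 55 mm tall, origin under its centre. Leave alone.
- jar_teal: The same with a teal lid. Leave alone.
- jar_orange: The same with an orange lid. Leave alone.
- penguin_a: Loose cream penguin figure 45 mm tall, 27 mm wide, on the table to the left of the clamp. Origin under its centre. Leave alone.
- penguin_b: Another such penguin. Leave alone.
- brush: Paint brush 200 mm long with a blue handle lying beyond the clamp. Origin under its middle. Leave alone.
- brush_mug: White mug 72 mm diameter, 90 mm tall, full of brushes reaching about 260 mm high, to the right. Origin under its centre. Leave alone.
Mind the look-alikes: they are no part of the job. Of the things shaped like the clamp, the grey one is meant.

How it is judged (in metres and radians):
On the way, in this order (a step that is already met when the one before it is completed fails the run):
1. the board is fully home against the stop (within 2.5 mm), not yet clamped (x of board in the frame of clamp above -0.0325 m and contact force between thumbscrew and board below 5 N), for 0.2 s.
2. the thumbscrew's foot presses on the board with more than 40 N (contact force between thumbscrew and board above 40 N), for 0.2 s.
At the end, for the whole second after the job is handed in: The board lies fully home in the clamp, within 2.5 mm of the stop and straight within 0.04 rad, at rest, and the released thumbscrew presses on it with 40 to 180 N (x of board in the frame of clamp above -0.0325 m and angle between the x axis of board and the x axis of clamp, either way round below 0.04 rad and contact force between thumbscrew and board between 40 and 180 N and linear speed of board below 0.01 m/s); the robot touches nothing.
It fails at once if the thumbscrew is overtightened (more than 200 N on the board) (contact force between thumbscrew and board above 200 N).
It fails at once if the robot pushes on the board or its penguins with more than 30 N (contact force between the arm and board above 30 N).
It fails at once if the fingers push on the board or its penguins with more than 30 N (contact force between the fingers and board above 30 N).
It fails at once if a jar, the brush, the brush mug or a loose penguin is moved by more than 20 mm (distance of any of jar_cream, jar_teal, jar_orange, penguin_a, penguin_b, brush, brush_mug from where it was at the start of the episode above 0.02 m).
It also fails if it takes over 69 s, if anything falls off the work surface, if the arm or the gripper's body presses on something with over 40 N, if the wrist force passes 120 N, or if a joint passes its speed limit or range.

## Working session

There is one attempt and no reset: what is moved stays moved. The work goes in short steps, each a Python script; the robot and the scene stay as the last script left them, time stands still between calls to the robot, and variables do not carry over. Pictures are saved under pics/ and viewed, at most 10 in all, crops included, and the job is handed in when it is done.

```bash
mkdir -p pics; ls
python3 - <<'E'
from plant import robot
import cv2,numpy as np
a=robot.grab_frame("top");b=robot.grab_frame("side")
cv2.imwrite("pics/top.png",a);cv2.imwrite("pics/side.png",b)
for n in("top","side","wrist"):print(n,robot.get_calibration(n))
s=robot.observe();print(s)
E
```

```text
pics
top {'vertical_fov': 52.89315647291377, 'cx': 253.8125246785139, 'cy': 191.88337606459257, 'rvec': array([ 2.11641364, -2.10963516,  0.2287179 ]), 'tvec': array([-0.08702345,  0.57682219,  1.26076227])}
side {'vertical_fov': 44.950872532321405, 'cx': 257.24477088494694, 'cy': 205.84585779003956, 'rvec': array([ 0.22904531, -2.76930903,  1.34980735]), 'tvec': array([0.5458256 , 0.17267257, 1.45988444])}
wrist {'vertical_fov': 68.03038040498706, 'cx': 253.78205274570033, 'cy': 187.9749633165746, 'rvec': array([-2.31010649, -1.71752875, -0.26815595]), 'tvec': array([-0.59937937, -0.04029385,  0.380369  ])}
{'time': 0.1, 'q': array([ 6.07523685e+01,  5.99695443e+00,  5.53244366e+00,  8.96045232e+01,
       -8.17607290e-04,  7.75277136e+01]), 'qvel': array([ 0.0078002 , -0.16234532,  0.11141276,  0.0078987 , -0.06698607,
        0.05795503]), 'joint_torque': array([ 6.24567518e-03, -5.58208179e+01,  5.04719424e+01,  1.32057024e-02,
       -3.21494445e-04, -5.34228082e-05]), 'tool_pos': array([0.17305185, 0.57428523, 0.30319099]), 'tcp_rot': array([-1.79932419e+02, -1.41107648e-02,  1.63224647e+02]), 'ft_force': array([-0.05472794,  0.17127545,  0.48122516]), 'torque': array([-0.00918481,  0.03922361,  0.01013877]), 'gripper_force': 0.0, 'gripper_width': 0.0851431315958676}
```

View pics/top.png

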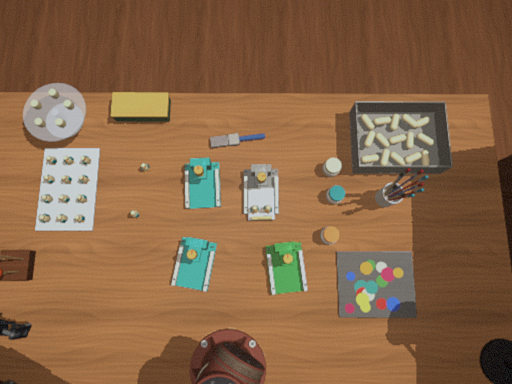

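View pics/side.png

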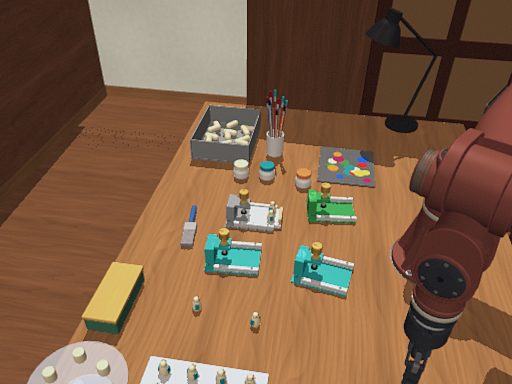

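Top: the candidates are the grey clamp with the white board and penguins (screw px 261,176; penguins at about 254/267,209) and the look-alikes in teal (202,172), teal (192,256) and green (287,258). The grey one matches the description. In the side view it is at (243,203). Next I'll take a close wrist view of it.

```bash
cat > h.py <<'E'
from plant import robot
import cv2,numpy as np
def cal(n,c=None):
    c=c or robot.get_calibration(n)
    f=192/np.tan(np.radians(c["vertical_fov"]/2));R=cv2.Rodrigues(c["rvec"])[0]
    return f,c["cx"],c["cy"],R,np.ravel(c["tvec"])
def ray(C,px):
    f,cx,cy,R,t=C
    return -R.T@t, R.T@np.array([(px[0]-cx)/f,(px[1]-cy)/f,1.])
def onz(C,px,z):
    o,d=ray(C,px);return o+d*(z-o[2])/d[2]
def tri(*rs):
    A=0;b=0
    for o,d in rs:
        d=d/np.linalg.norm(d);P=np.eye(3)-np.outer(d,d);A=A+P;b=b+P@o
    return np.linalg.solve(A,b)
def proj(C,p):
    f,cx,cy,R,t=C;q=R@np.asarray(p)+t;return np.array([f*q[0]/q[2]+cx,f*q[1]/q[2]+cy])
E
python3 - <<'E'
from h import *
T=cal("top")
s=onz(T,(261,175.5),.11);print("screw",s)
for n,p,z in[("mouth",(261,219),.01),("jarc",(332,167),.055),("jart",(336,194),.055),("jaro",(330,235),.055),("mug",(391,195),.09),("teal",(202,172),.11),("green",(287,258),.11)]:print(n,onz(T,p,z))
# wrist camera offset in tool frame
W=cal("wrist");st=robot.observe()
from scipy.spatial.transform import Rotation as Ro
Rt=Ro.from_euler("xyz",st["tcp_rot"],degrees=True).as_matrix()
print("cam in tool",Rt.T@(-W[3].T@W[4]-st["tool_pos"]),Rt.T@W[3].T)
for yaw in(0,90,180,-90):
  for dx in(-.06,-.1):print(yaw,dx,robot.ik([s[0]+dx,s[1],.32],[180,0,yaw]))
E
```

```text
screw [ 0.62246483 -0.1086733   0.11      ]
mouth [ 0.49083779 -0.11090526  0.01      ]
jarc [ 0.66831683 -0.35808043  0.055     ]
jart [ 0.57203556 -0.36803593  0.055     ]
jaro [ 0.43105317 -0.3419229   0.055     ]
mug [ 0.56202    -0.54453253  0.09      ]
teal [0.63368311 0.08774201 0.11      ]
green [ 0.35206079 -0.19102504  0.11      ]
cam in tool [ 7.84543127e-02 -2.21899135e-05 -7.03859486e-02] [[ 4.12529434e-04 -9.51775625e-01 -3.06794704e-01]
 [ 9.99999900e-01  4.45738077e-04 -3.81794220e-05]
 [ 1.73088325e-04 -3.06794657e-01  9.51775713e-01]]
0 -0.06 [-24.01056949   1.44359875   2.5485166   91.10491785   0.
 155.98943051]
0 -0.1 [-25.80527577  -5.39728865  -4.1476776   91.24961106   0.
 154.19472423]
90 -0.06 [-24.01056949   1.44359875   2.5485166   91.10491785   0.
  65.98943051]
90 -0.1 [-25.80527577  -5.39728865  -4.1476776   91.24961106   0.
  64.19472423]
180 -0.06 [-24.01056949   1.44359875   2.5485166   91.10491785   0.
 -24.01056949]
180 -0.1 [-25.80527577  -5.39728865  -4.1476776   91.24961106   0.
 -25.80527577]
-90 -0.06 [ -24.01056949    1.44359875    2.5485166    91.10491785    0.
 -114.01056949]
-90 -0.1 [ -25.80527577   -5.39728865   -4.1476776    91.24961106    0.
 -115.80527577]
```

Run:
```python
from h import *
import pickle
V=[]
robot.move_pose([.55,-.06,.28],[180,0,180])
for y in(-.06,-.16):
    robot.line_to([.55,y,.28],vel=.2);robot.pause(.2)
    c=robot.get_calibration("wrist");im=robot.grab_frame("wrist");V.append((c,im));cv2.imwrite(f"pics/w{y}.png",im)
pickle.dump(V,open("v.pkl","wb"));print(robot.observe()["time"])
```

```text
4.1083
```

View pics/w-0.06.png

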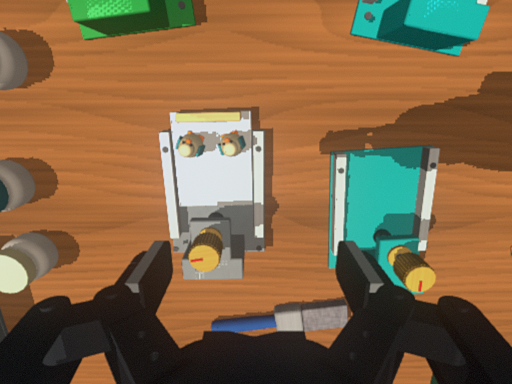

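View pics/w-0.16.png

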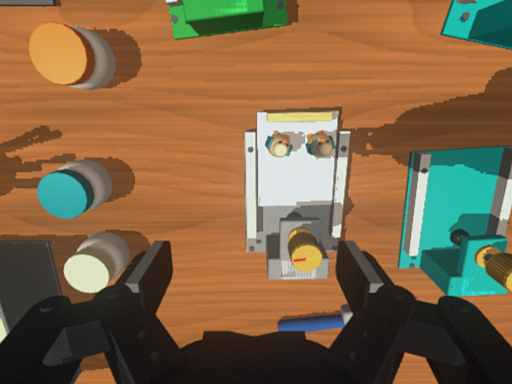

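The wrist views confirm the choice. The grey clamp carries the white board, the wooden grip bar (px 208,117 / 302,117) and two penguins. The brass head is at (206,255) / (306,250). Next I'll measure them.

Run:
```python
from h import *
import pickle
V=pickle.load(open("v.pkl","rb"))
rs=[];vis=[]
for (c,im),x0,(lx,rx) in zip(V,(150,240),((150,280),(235,360))):
    C=cal(0,c);h=cv2.cvtColor(im,cv2.COLOR_BGR2HSV)
    m=cv2.inRange(h,(15,110,190),(30,255,255));m[:, :x0]=0;m[:,x0+105:]=0;m[:215]=0
    n,l,st,ce=cv2.connectedComponentsWithStats(m);k=1+np.argmax(st[1:,4]);M=cv2.morphologyEx((l==k).astype(np.uint8),cv2.MORPH_CLOSE,np.ones((7,7)))
    cn=max(cv2.findContours(M,0,2)[0],key=cv2.contourArea);e=cv2.fitEllipse(cv2.convexHull(cn));print("head",e,st[k])
    rs.append((C,e[0]))
    b=cv2.inRange(h,(18,60,150),(35,255,255));b[:, :x0]=0;b[:,x0+105:]=0;b[135:]=0;b[:100]=0
    cn2=max(cv2.findContours(b,0,2)[0],key=cv2.contourArea);q=cv2.boxPoints(cv2.minAreaRect(cn2));print("bar");print(np.c_[q,[onz(C,p,.036)for p in q]].round(4))
    w=(im.min(2)>105)
    L=[];R=[]
    for r in range(145,235):
        xs=np.where(w[r,lx:rx])[0]+lx
        L.append((xs[0],r));R.append((xs[-1]+1,r))
    for nm,E in(("L",L),("R",R)):
        P=np.array([onz(C,p,.022)[:2] for p in E])
        for _ in range(3):
            f=np.polyfit(P[:,0],P[:,1],1);d=abs(P[:,1]-np.polyval(f,P[:,0]));P=P[d<=max(2*np.median(d),3e-4)]
        print(nm,len(P),"yaw",np.degrees(np.arctan(f[0])),"y at .55",np.polyval(f,.55))
    o=im[90:290,x0-10:x0+120].copy();cv2.drawContours(o,[cn-[x0-10,90],cn2-[x0-10,90]],-1,(255,0,255),1)
    vis.append(cv2.resize(o,None,fx=2.9,fy=2.9,interpolation=cv2.INTER_CUBIC))
cv2.imwrite("pics/crop.png",np.hstack(vis))
for z in(.11,.114):print([onz(C,p,z)for C,p in rs])
print(tri(*[ray(C,p)for C,p in rs]))
```

```text
head ((203.30084228515625, 258.07025146484375), (25.53850555419922, 29.851987838745117), 102.64395904541016) [189 245  30  27 574]
bar
[[ 1.760e+02  1.120e+02  4.876e-01 -1.432e-01  3.600e-02]
 [ 2.390e+02  1.120e+02  4.875e-01 -7.580e-02  3.600e-02]
 [ 2.390e+02  1.210e+02  4.969e-01 -7.600e-02  3.600e-02]
 [ 1.760e+02  1.210e+02  4.970e-01 -1.440e-01  3.600e-02]]
L 88 yaw 0.6184187943137262 y at .55 -0.1685156665338298
R 63 yaw 0.6629853446530343 y at .55 -0.04790491802794991
head ((306.29962158203125, 257.87603759765625), (25.598716735839844, 30.05344009399414), 80.26792907714844) [292 245  30  26 582]
bar
[[ 2.670e+02  1.120e+02  4.876e-01 -1.449e-01  3.600e-02]
 [ 3.320e+02  1.120e+02  4.875e-01 -7.540e-02  3.600e-02]
 [ 3.320e+02  1.210e+02  4.969e-01 -7.450e-02  3.600e-02]
 [ 2.670e+02  1.210e+02  4.970e-01 -1.447e-01  3.600e-02]]
L 65 yaw 0.9364498043436463 y at .55 -0.16990040163691378
R 58 yaw 0.5747760672201854 y at .55 -0.04825133692519769
[array([ 0.62004627, -0.10863213,  0.11      ]), array([ 0.61994105, -0.10809337,  0.11      ])]
[array([ 0.61757478, -0.10782324,  0.114     ]), array([ 0.61747434, -0.10894089,  0.114     ])]
[ 0.6191899  -0.10836424  0.11130209]
```

View pics/crop.png

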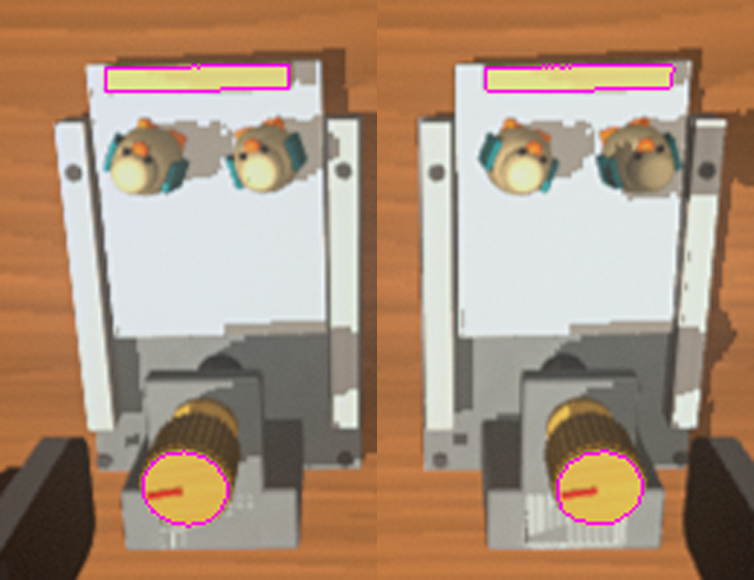

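Run:
```python
from h import *
S=np.array([.6192,-.1085]);yw=np.radians(.65);u=np.array([np.cos(yw),np.sin(yw)])
P=lambda cx,z:[*(S+u*cx),z]
O=[180,0,180.65]
robot.set_gripper(0)
robot.move_pose(P(-.170,.16),O)
robot.line_to(P(-.170,.089),vel=.12)
robot.pause(.2);f0=robot.observe()["ft_force"]
g=robot.line_to(P(-.145,.089),vel=.05,guard=8);print("approach",g)
for i in range(2):
    g=robot.line_to(P(-.090,.089),vel=.025,guard=7)
    s=robot.observe();d=s["tool_pos"][:2]-S;print(g,s["time"],"tcp clamp x,y",d@u,d@[-u[1],u[0]],s["ft_force"]-f0)
    if d@u>-.11:break
robot.pause(.3);s=robot.observe();print(s["ft_force"]-f0,s["tool_pos"])
cv2.imwrite("pics/push.png",robot.grab_frame("wrist"));cv2.imwrite("pics/pusht.png",robot.grab_frame("top")[140:240,210:310])
```

```text
approach False
True 8.85 tcp clamp x,y -0.09791800356810271 0.00020317212900835223 [-0.1113641  -0.7632126  -0.25425617]
[ 1.25383495 -0.98105475 -1.15316141] [ 0.52062643 -0.10926852  0.08811272]
```

Run:
```python
from h import *
S=np.array([.6192,-.1085]);yw=np.radians(.65);u=np.array([np.cos(yw),np.sin(yw)])
P=lambda cx,z:[*(S+u*cx),z]
for i in range(1):
    g=robot.line_to(P(-.090,.089),vel=.02,guard=7);s=robot.observe();print(g,(s["tool_pos"][:2]-S)@u,s["time"])
robot.pause(.3)
robot.line_to(P(-.125,.089),vel=.1)
robot.line_to(P(-.125,.30),vel=.25)
robot.move_pose([.56,-.11,.28],[180,0,180]);robot.set_gripper(.07);robot.pause(.1)
c=robot.get_calibration("wrist");im=robot.grab_frame("wrist");cv2.imwrite("pics/home.png",im)
C=cal(0,c);h=cv2.cvtColor(im,cv2.COLOR_BGR2HSV)
b=cv2.inRange(h,(18,60,150),(35,255,255));x0,x1=(proj(C,P(-.08,.036))[0]+np.array([-60,60])).astype(int)
y=int(proj(C,P(-.085,.036))[1]);b[:, :x0]=0;b[:,x1:]=0;b[y+16:]=0;b[:y-16]=0
q=cv2.boxPoints(cv2.minAreaRect(max(cv2.findContours(b,0,2)[0],key=cv2.contourArea)))
print([((onz(C,p,.036)[:2]-S)@u).round(4) for p in q],robot.observe()["time"])
c0=proj(C,P(-.03,.05)).astype(int);cr=im[max(c0[1]-110,0):c0[1]+110,c0[0]-90:c0[0]+90];cv2.imwrite("pics/homec.png",cv2.resize(cr,None,fx=2.7,fy=2.7))
```

```text
True -0.09765623216151927 9.5
[np.float64(-0.0867), np.float64(-0.086), np.float64(-0.077), np.float64(-0.0778)] 12.4167
```

View pics/homec.png

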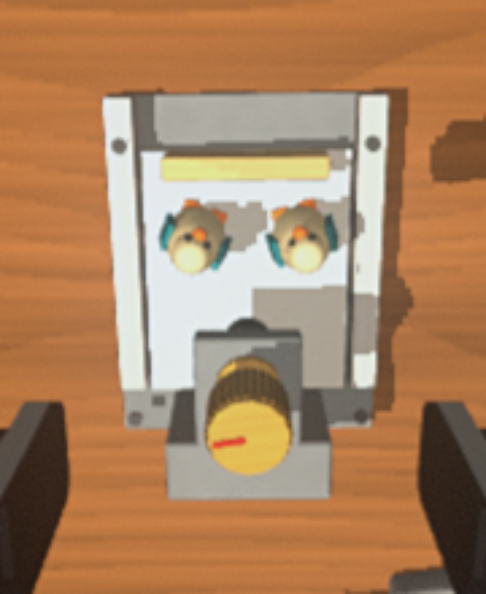

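The bar face reads −0.0867, so the board is home, and the foot is still up. Now the screw.

```bash
cat > t.py <<'E'
from h import *
import json
S=[.6192,-.1085];Z=.1525;Y0=335
def turn(a):
    robot.move_pose([*S,Z-.01*a/360],[180,0,Y0-a])
    s=robot.observe();t1=s["torque"][2];robot.pause(.12);s=robot.observe()
    print(a,"t",round(s["time"],2),"tz mv %.3f still %.3f"%(t1,s["torque"][2]),"F",s["ft_force"].round(1),"q6 %.1f"%s["q"][5],"jt6 %.3f"%s["joint_torque"][5],"w %.4f"%s["gripper_width"],flush=True)
    return s["torque"][2]
E
python3 - <<'E'
from t import *
robot.move_pose([*S,.25],[180,0,Y0]);robot.line_to([*S,Z],vel=.12)
robot.pause(.2);s=robot.observe();print(s["time"],s["torque"],s["ft_force"],s["q"][5],s["joint_torque"][5])
robot.set_gripper(0);s=robot.observe();print(s["time"],s["torque"],s["ft_force"],s["gripper_width"],s["tool_pos"])
for a in(10,20,30):turn(a)
E
```

```text
15.8417 [0.02309179 0.01376017 0.02052544] [-0.3481755   0.56708122  0.44251784] -176.83415817551614 0.00010472327858224162
16.2917 [0.57779383 0.03305852 0.02930014] [1.2149133  2.78054297 3.65311964] 0.02833591257782785 [ 0.61938498 -0.10822935  0.15291022]
10 t 16.7 tz mv -0.282 still -0.213 F [-0.2  3.9  6.1] q6 -167.1 jt6 -0.218 w 0.0281
20 t 17.11 tz mv -0.167 still -0.231 F [0.2 3.8 5.3] q6 -157.1 jt6 -0.197 w 0.0283
30 t 17.52 tz mv -0.217 still -0.200 F [-0.4  4.3  5.6] q6 -147.1 jt6 -0.197 w 0.0287
```

Run:
```python
from t import *
print(robot.observe()["tcp_rot"],robot.observe()["torque"])
a=robot.grab_frame("wrist");turn(36);turn(42);print(robot.observe()["tcp_rot"])
b=robot.grab_frame("wrist")
cv2.imwrite("pics/scr.png",np.hstack([a,b])[150:384])
robot.pause(.01)
im=robot.grab_frame("top")
cv2.imwrite("pics/scr.png",cv2.resize(np.hstack([a,b])[100:384],(800,222)))
```

```text
[-1.79953192e+02 -4.95123864e-04 -5.47605631e+01] [ 0.92719095  0.01789625 -0.20010976]
36 t 17.93 tz mv -0.234 still -0.237 F [0.8 4.3 5.7] q6 -141.1 jt6 -0.198 w 0.0287
42 t 18.3 tz mv -0.213 still -0.206 F [0.7 4.7 5.6] q6 -135.1 jt6 -0.198 w 0.0287
[-1.79956388e+02  8.02155390e-03 -6.67576687e+01]
```

View pics/scr.png

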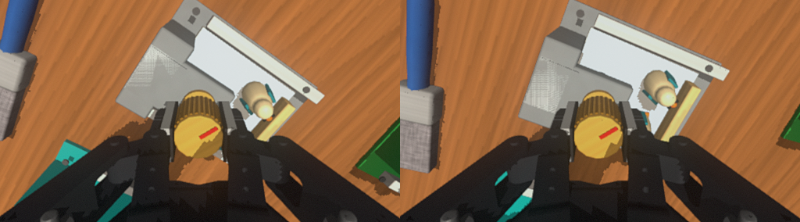

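The tool yaw falls and the red mark stays fixed relative to the fingers, so the screw is turning clockwise without slipping. The free baseline is about −0.2 N m. I'll continue until it changes.

Run:
```python
from t import *
for a in range(48,190,6):
    t=turn(a)
    if abs(t+.21)>.12:break
```

```text
48 t 18.77 tz mv -0.163 still -0.320 F [-0.2  4.6  4.6] q6 -129.1 jt6 -0.197 w 0.0289
54 t 19.14 tz mv -0.206 still -0.234 F [-0.6  3.3  5.5] q6 -123.1 jt6 -0.198 w 0.0286
60 t 19.51 tz mv -0.194 still -0.286 F [-0.4  4.6  5.3] q6 -117.1 jt6 -0.197 w 0.0290
66 t 19.88 tz mv -0.211 still -0.225 F [-0.4  4.4  4.8] q6 -111.1 jt6 -0.199 w 0.0283
72 t 20.24 tz mv -0.149 still -0.191 F [0.2 4.6 5.3] q6 -105.1 jt6 -0.205 w 0.0283
78 t 20.61 tz mv -0.191 still -0.212 F [-0.2  4.7  6.2] q6 -99.1 jt6 -0.216 w 0.0285
84 t 20.98 tz mv -0.186 still -0.208 F [-0.9  5.2  6.6] q6 -93.1 jt6 -0.213 w 0.0284
90 t 21.34 tz mv -0.211 still -0.194 F [-1.2  5.   6.8] q6 -87.1 jt6 -0.210 w 0.0290
96 t 21.71 tz mv -0.185 still -0.246 F [-0.4  4.1  6.9] q6 -81.1 jt6 -0.172 w 0.0283
102 t 22.07 tz mv -0.194 still -0.091 F [-1.3  4.7  8.1] q6 -75.1 jt6 -0.141 w 0.0288
108 t 22.44 tz mv -0.209 still -0.157 F [-0.9  4.9  8.9] q6 -69.1 jt6 -0.151 w 0.0283
114 t 22.81 tz mv -0.066 still -0.077 F [-1.8  4.1  9.3] q6 -63.1 jt6 -0.046 w 0.0286
```

Run:
```python
from t import *
b=robot.grab_frame("wrist");cv2.imwrite("pics/m1.png",b)
for a in (116,118,120):turn(a)
for i in range(4):robot.pause(.05);s=robot.observe();print(s["torque"][2].round(3),s["joint_torque"][5].round(3),s["tcp_rot"][2])
```

```text
116 t 23.23 tz mv 0.094 still 0.121 F [-1.4  4.4  9.2] q6 -61.1 jt6 0.140 w 0.0285
118 t 23.59 tz mv 0.101 still 0.114 F [-2.7  5.2 10.2] q6 -59.1 jt6 0.149 w 0.0287
120 t 23.96 tz mv 0.159 still 0.111 F [-2.3  5.6 10. ] q6 -57.1 jt6 0.155 w 0.0285
0.134 0.153 -144.72596766044444
0.148 0.152 -144.73108607737979
0.166 0.152 -144.724351351518
0.184 0.152 -144.72680047870608
```

Run:
```python
from t import *
turn(126)
b=robot.grab_frame("wrist");a=cv2.imread("pics/m1.png")
cv2.imwrite("pics/m2.png",np.hstack([x[210:310,200:320] for x in(a,b)]).repeat(3,0).repeat(3,1))
```

```text
126 t 24.52 tz mv -0.064 still -0.002 F [-1.6  4.6  9.7] q6 -51.1 jt6 0.021 w 0.0286
```

View pics/m2.png

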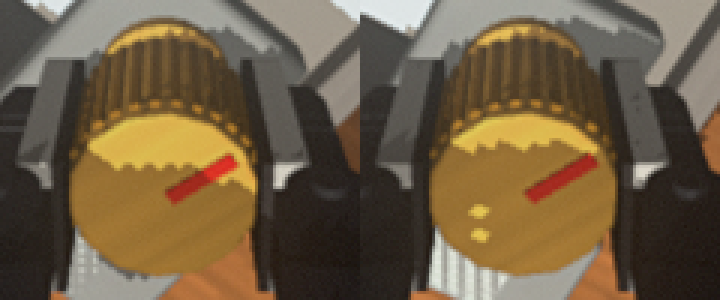

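There is no slip, and the like-for-like still-torque rise is 0.22 N m. That is about 90–110 N, so it is finger-tight and I'll release.

Run:
```python
from t import *
robot.set_gripper(.075);p=robot.observe()["tool_pos"]
robot.line_to([p[0],p[1],.30],vel=.15);robot.pause(.3)
im=robot.grab_frame("top")[130:250,200:360];cv2.imwrite("pics/end.png",cv2.resize(im,None,fx=4,fy=4))
s=robot.observe();print(s["time"],s["ft_force"],s["torque"])
robot.move_pose([.45,.05,.32],[180,0,200]);robot.pause(.3)
im=robot.grab_frame("side")[150:260,170:350];cv2.imwrite("pics/end.png",cv2.resize(im,None,fx=4,fy=4))
```

```text
26.6 [-0.02369458  0.30996208  0.45420561] [-0.02407269 -0.00369217 -0.07820861]
```

View pics/end.png

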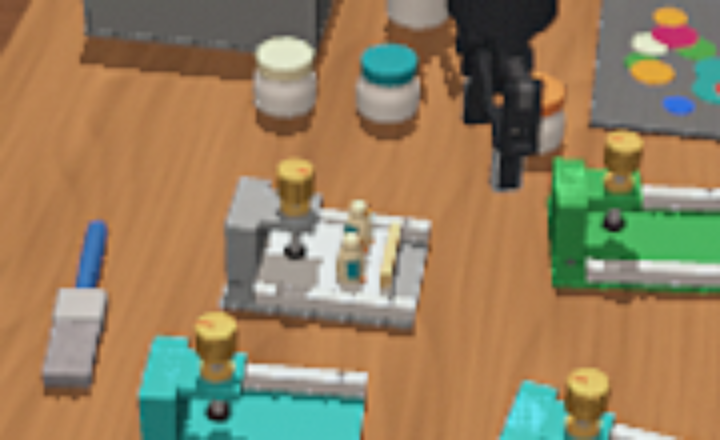

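The crop shows the board home, with the foot of the grey clamp's screw (295,248) down on it. The jars and the brush are in place, and the gripper is clear.

```bash
python3 -c "
from plant import robot
print(robot.job_done())"
```

```text
the job is handed in; nothing more can be done
None
```

I slid the board home against the stop, tightened the thumbscrew to an estimated 90–110 N (inferred from torque and turn angle, not measured directly), released it, and handed the job in; no verdict came back.

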